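# Proof-pull a glued duct in the bench pull tester

### The job

Proof-test the glued duct that stands in the pull tester: swing the tester's yellow hold-down bar across the top of the duct until it clicks home in its catch, and only then draw the gauge's black bow handle out against its spring until the black pointer stands in the red band, without pulling past the band. Finish holding the pull: the program ends with the handle still gripped and the pointer kept in the band, the bar still in its catch. Do not tip the duct and leave the things lying round the tester alone.

Things in the scene. Friction and masses are not known exactly. Their poses are not given: they have to be found in the camera images.
- tester: fixed bench pull tester; grey plate 268 x 210 mm, top 18 mm above the bench, at another place and yaw each time. Origin on the bench under the plate; x runs from the handle end (-x) to the duct end (+x), y left of that, z up. Plate spans x -120..148, y -105..105 mm. Gauge along y = 0; bar pivot post at (110, -88) mm; catch post at (128, 95) mm, 164 mm high.
- holddown (a joint): yellow bar (141 to 153 mm above the bench, 20 mm wide) that swings level like a gate about its pivot post. Rad: 0 = open, along the tester's -x; grows clockwise seen from above, over the duct; 1.571 = on its stop, along the tester's +y. Starts at 0 to 0.4. At 1.49 its nose meets a spring roller; past 1.53 that snaps it home and keeps it. Knob force: 1 N to swing, about 6 N through the catch.
- bar_pivot (a point): point on the bar's vertical hinge axis, 139 mm above the bench
- bar_knob (a point): the bar's grip: upright black round knob, 22 mm across, on top of the bar 144 mm from the hinge axis; this point is on its axis 178 mm above the bench; the knob reaches from 153 mm (bar top) to 198 mm, its foot below 163 mm being thinner
- pull_handle (a joint): how far the pull handle is drawn out of the gauge, in m: 0 = in, growing as it is drawn along the tester's -x, at most 0.062. A spring of 250 N/m with 1 N preload draws it back whenever it is let go (about 7 to 13 N in the band). The pointer moves with it one to one.
- grip (a point): the pull handle's grip: middle of a round black bow bar, 12 mm thick, that runs across the pull (along the tester's y) with 66 mm straight length, 158 mm above the bench, 40 mm clear under it, on a dark block 100 mm wide. Can be pinched from above, one finger before it and one behind.
- pointer (a point): the black pointer on the gauge's white scale, 123 mm above the bench, fixed to the pull handle (94 mm from the grip point along the tester's x)
- band_mark (a point): middle of the red band on the gauge's scale, 10 mm wide along the pull, set at another place each time, 24 to 46 mm (along the tester's -x) from where the pointer starts. Axes as the tester's. The pointer is in the band when within 5 mm of this point along the tester's x.
- red_band (a joint): where the red band is clamped on the scale, in m of handle travel: the value that pull_handle has when the pointer is in the middle of the band
- gauge (a joint): the whole gauge (body, scale, band, handle) slides loosely on its rail along the tester's -x, in m; 0 at the start. Its hook reaches over the duct's near wall and stands about 2 mm behind it, so the gauge first follows the handle by a few mm (3 to 9) until the held-down duct stops it; only then does the handle draw out of the gauge.
- test_duct: the duct under test, a black moulded open box 82 x 132 x 110 mm, 0.08 to 0.17 kg, standing loose in the low nest on the tester's plate; origin at the centre of its underside. Without the bar across it, it tips when the gauge is pulled.
- nipper: bystander: pliers with blue grips 62 x 140 x 16 mm, lying beside the tester
- blue_tape: bystander: roll of blue tape, 92 mm across, 24 mm high
- clip_bin: bystander: yellow open parts bin with clips, 100 x 110 x 59 mm

How it is judged:
On the way, in this order (a step that is already met when the one before it is completed fails the run):
1. the hold-down bar lies across the duct, seated in its catch (value of joint holddown above 1.55 rad and value of joint pull_handle below 0.01 m), for 0.3 s.
2. the handle is drawn out until the pointer stands in the red band (value of joint holddown above 1.55 rad and x of pointer in the frame of band_mark between -0.005 and 0.005 m), for 0.5 s.
At the end, for the whole second after the job is handed in: Fingers still hold the handle (over 3 N), at rest; pointer within 5 mm of the middle of the red band; hook pulls on the duct with over 3 N; hold-down bar in its catch (over 1.55 rad); duct upright within 0.1 rad (all of step 2 and velocity of joint pull_handle between -0.01 and 0.01 m/s and contact force between the fingers and pull_handle above 3 N and contact force between gauge and test_duct above 3 N and angle between test_duct's own z axis and vertical below 0.1 rad); the arm keeps its last pose, push and grip.
It fails at once if the handle is drawn out more than 10 mm while the bar is not home in its catch (value of joint pull_handle above 0.01 m and value of joint holddown below 1.5 rad).
It fails at once if the pointer is pulled past the band (more than 9 mm beyond its middle) (x of pointer in the frame of band_mark below -0.009 m).
It fails at once if the duct is tipped (more than 0.12 rad) (angle between test_duct's own z axis and vertical above 0.12 rad).
It fails at once if a bystander is moved by more than 20 mm (distance of any of nipper, blue_tape, clip_bin from where it was at the start of the episode above 0.02 m).
It also fails if it takes over 45 s, if anything falls off the work surface, if the arm or the gripper's body presses on something with over 40 N, if the wrist force passes 120 N, or if a joint passes its speed limit or range.

### The arm

A 6-joint arm with a two-finger parallel gripper is mounted at the origin on a cart in front of the work surface, level with it; the furniture and walls round the work are solid. World frame = base frame: x ahead of the robot, y to its left, z up, the work surface at z = 0. Lengths are in m, angles in rad, forces in N, time in s.
With the tool pointing down it reaches from about 0.35 to 1 m from the base axis. Payload 7.1 kg.
Tool frame: the origin (TCP) lies on the centre line of the jaws, within the pads' length; the fingertips stand 17 mm ahead of it and the grasp point (between the pads) lies 2 mm behind it (arm.tcp_to_tips is the distance from the TCP to the fingertips, in m); z points along the fingers, y is the direction in which the jaws open and shut (so a half turn about z gives the same grasp; the last joint's range is limited). The gripper opens to 85 mm and grips with 20 to 120 N. Pads are 22 mm wide; open, the fingers measure 114 mm over their backs; the gripper's body (76 mm by 85 mm) begins 54 mm behind the grasp point. The pads swing forward as they close: fully open they stand 13 mm farther back than shut.
Start: joints at [1.31, 0.423, 1.63, -0, 1.089, -0.019], TCP at [0.15, 0.607, 0.248] pointing down, gripper open.
Joint ranges: [-3, 3], [-0.9, 2.11], [0.09, 2.58], [-1.31, 4.45], [0.11, 2.69], [-2.54, 2.54]. Speed limits (rad/s): [2.39, 2.39, 3.01, 3.14, 3.14, 3.14].

### API

Orientations are given as a unit quaternion [x, y, z, w].
In Python, from station import arm gives the robot as it stands. The module is installed in compiled form; this text tells all that it offers.
- The arm moves only by the tool step_arm, never from a script. Its argument "rows" is a list of rows, each a list of 5 numbers: the opening, from 0 (shut) to 1 (fully open), then the shift along the tool's x, y, z in cm, then the turn about the tool's z in rad. In form: [[gripper, dx, dy, dz, roll], ...]. A call has exactly 5 rows; each row is the pose to reach, as a shift and turn from the pose measured when the call began, along the tool's axes at that moment; what a row does not reach only later rows make up. A row lasts 1/8 s, in which the tool goes at most 62.5 mm and 10.7 degrees, less where a joint would pass 70% of its speed; a pose out of reach is approached as far as the arm can. A call with a gripper value outside its range is refused whole. The fingers move at their own pace and stop on an object; the grip force is fixed at half the most. Time passes only in rows, so rows that repeat a pose let the fingers close, or fill a call up. It gives the time, the measured TCP pose, the force and the opening at its end, in the units of the state.
- arm.observe(): the state, without advancing time (a new reading comes with each control period).
- arm.read_camera(name): name is "scene" or "top"; returns a dict with "frame" (480x640x3 uint8, red, green, blue), "intrinsics" (3x3 intrinsics, pixels), "k1" (the pictures are not rectified: a ray, as slopes to the right and down, at radius r is drawn at 1 + k1 r^2 times it, then the intrinsics apply), "xyz" and "attitude" of the camera in the world. Camera axes: x right, y down, z forward; pixel columns grow to the right and rows downward; lengths in m; the calibration is good to about 2 mm. A picture is of the moment at which its call begins. There is no depth.
- arm.sign_off(): hands the job in, once; it reports no verdict.
Trained networks look in the newest picture that a camera, given by its name, has taken for a name from the list of things; names that differ only in an ending like _2 or _b are one class to them, and where a whole thing is asked for, a point or a joint stands for the part that bears it (a point fixed in the world has none). Each returns a list of dicts, best first, with "confidence" (0 to 1); they miss things now and then, are a little off and sometimes report something else, mostly with a low value. They report only what shows in the picture. A call takes as long as a camera call.
- arm.search_frame(camera, query): "at" ([x, y, z] in m, in the coordinates of the camera as it stood for that picture, good to about 4 mm: the middle of the surface that is visible of it).
- arm.pinpoint(camera, query): "at" ([x, y, z] in m, in the coordinates of the camera as it stood for that picture, good to about 4 mm: a listed point, or the origin of a listed thing).
The state is a dict: "time_s": time; "joint_positions": joint angles; "qvel": joint speeds; "joint_efforts": joint torques, N m; "tcp_pos": TCP position; "orientation": TCP orientation; "contact_force": force on the tool from outside, world axes, zero at the start; "torque": the same for the moment, N m; "opening": finger opening in m.
Only numpy, scipy, OpenCV 4.12 (cv2) and the standard library are available. Lean on these libraries where they do the work, as an engineer would, in place of code of your own. Each camera call takes 0.05 s, during which the arm holds its last target.

## Working session

There is one attempt and no reset: what is moved stays moved. The work goes in short steps, Python scripts to look and compute and a tool call to move; the robot and the scene stay as the last step left them, time stands still between calls to the robot, and variables do not carry over. Pictures are saved under pics/ and viewed, and the job is handed in when it is done.

Besides the shell and the picture viewer there is one more tool, called after ">>>" as name(argument=value, ...) on one line, values as JSON. step_arm: Moves the arm, as the interface text tells. Its arguments: {"type":"object","properties":{"rows":{"type":"array","items":{"type":"array","items":{"type":"number"}}}},"required":["rows"]}

```bash
mkdir -p pics; cat > h.py <<'E'
from station import arm
import numpy as np, cv2
from scipy.spatial.transform import Rotation as R
def shot(cam,fn):
    c=arm.read_camera(cam); cv2.imwrite('pics/'+fn,c['frame'][:,:,::-1]); return c
def att(c):
    a=np.array(c['attitude'],float)
    return a if a.shape==(3,3) else R.from_quat(a).as_matrix()
def world(c,p): return att(c)@np.array(p)+np.array(c['xyz'])
def ray(c,uv,z):
    K=np.array(c['intrinsics']);k=c['k1']
    s=np.array([(uv[0]-K[0,2])/K[0,0],(uv[1]-K[1,2])/K[1,1]]);t=s.copy()
    for _ in range(20): t=s/(1+k*(t@t))
    d=att(c)@np.array([t[0],t[1],1]);o=np.array(c['xyz']);return o+d*(z-o[2])/d[2]
def proj(c,p):
    q=att(c).T@(np.array(p)-np.array(c['xyz']));s=q[:2]/q[2];s=s*(1+c['k1']*(s@s))
    K=np.array(c['intrinsics']);return np.array([K[0,0]*s[0]+K[0,2],K[1,1]*s[1]+K[1,2]])
E
python3 - <<'E'
from h import *
print(arm.observe())
for cam in ['scene','top']:
    c=shot(cam,cam+'0.png'); print(cam,c['xyz'],c['attitude'],c['k1'],c['intrinsics'])
    for q in ['tester','bar_pivot','bar_knob','grip','pointer','band_mark','test_duct','nipper','blue_tape','clip_bin']:
        for r in arm.pinpoint(cam,q)[:2]: print(q,round(r['confidence'],2),world(c,r['at']).round(4))
E
```

```text
{'time_s': 0.0, 'joint_positions': array([ 1.31001285e+00,  4.23854755e-01,  1.63071052e+00,  5.47519351e-06,
        1.08860608e+00, -1.90057425e-02]), 'qvel': array([-4.90942805e-04, -1.35046048e-03, -7.16731217e-04,  2.05457413e-03,
       -9.96318300e-04, -6.87227059e-06]), 'joint_efforts': array([ 1.83914977e-03, -5.57388854e+01, -2.81741577e+01,  8.90590087e-06,
        7.28828571e-03,  1.15076247e-06]), 'tcp_pos': array([0.14948245, 0.60631015, 0.24752892]), 'orientation': array([ 1.20595860e-01,  9.92701373e-01, -7.81301633e-04, -1.12466908e-04]), 'contact_force': array([ 0.7108202 , -0.3526486 ,  0.93173942]), 'torque': array([0.06852208, 0.05271982, 0.01228767]), 'opening': 0.08500204312616183}
scene [-0.12487914 -0.55622306  0.71487098] [ 0.74753742 -0.48209432  0.24167903 -0.38776813] -0.1533877097438252 [[563.29407353   0.         315.74562877]
 [  0.         563.29407353 237.74170602]
 [  0.           0.           1.        ]]
tester 0.94 [ 5.227e-01 -2.698e-01  1.000e-04]
bar_pivot 0.64 [ 0.643  -0.3353  0.1356]
bar_pivot 0.39 [ 5.188e-01 -4.313e-01 -3.000e-04]
bar_kno
[... 378 characters left out ...]
871 -0.0511 -0.0049]
top [ 0.57210091 -0.18120958  1.01635862] [-0.70056856  0.7122632  -0.02640103  0.03446481] 0.0502838589190501 [[508.70994178   0.         311.19441113]
 [  0.         508.70994178 235.67945212]
 [  0.           0.           1.        ]]
tester 0.76 [ 5.238e-01 -2.641e-01 -5.000e-04]
bar_pivot 0.87 [ 0.6431 -0.3376  0.1382]
bar_knob 0.78 [ 0.5067 -0.3175  0.1777]
grip 0.79 [ 0.4548 -0.2811  0.1589]
pointer 0.88 [ 0.5416 -0.2647  0.1263]
band_mark 0.53 [ 0.5085 -0.2739  0.1233]
band_mark 0.45 [ 0.5249 -0.4362 -0.0018]
test_duct 0.67 [ 0.6144 -0.254   0.0169]
nipper 0.66 [ 0.5242 -0.4369 -0.0019]
blue_tape 0.57 [0.6438 0.0544 0.0012]
clip_bin 0.62 [ 0.7874 -0.0483 -0.0054]
```

View pics/top0.png

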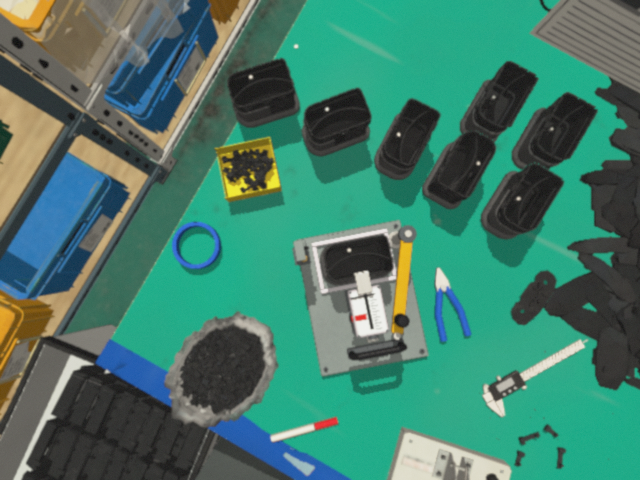

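View pics/scene0.png

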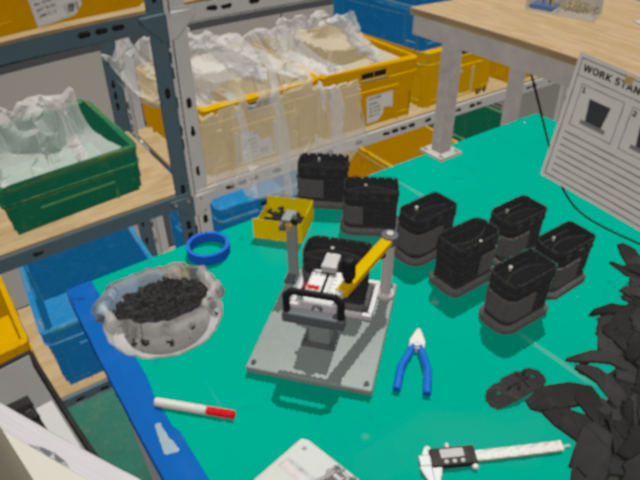

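```bash
python3 - <<'E'
import cv2
a=cv2.imread('pics/top0.png')[205:395,280:440]; cv2.imwrite('pics/z1.png',cv2.resize(a,None,fx=3.1,fy=3.1,interpolation=cv2.INTER_CUBIC))
a=cv2.imread('pics/scene0.png')[210:410,235:415]; cv2.imwrite('pics/z2.png',cv2.resize(a,None,fx=3,fy=3,interpolation=cv2.INTER_CUBIC))
E
```

```text
(no output)
```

View pics/z1.png

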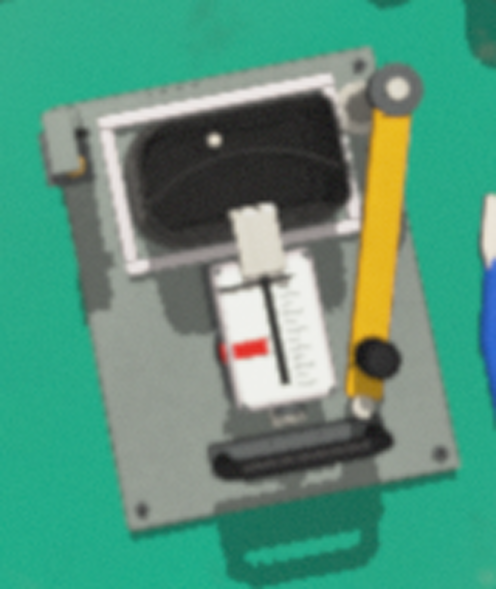

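View pics/z2.png

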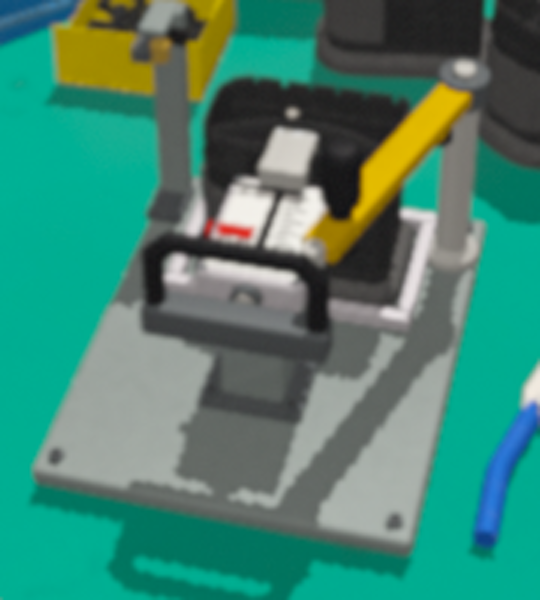

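```bash
cat >> h.py <<'E'
E
python3 - <<'E'
from h import *
from scipy.optimize import least_squares
c=arm.read_camera('top')
Z=lambda p:(p[0]/3.1+280-.34,p[1]/3.1+205-.34)
px=[(130,532),(458,468),(370,48),(43,112)]; loc=np.array([(-.12,.105),(-.12,-.105),(.148,-.105),(.148,.105)])
w=np.array([ray(c,Z(p),.018)[:2] for p in px])
def T(q,l): 
    a=q[2]; return np.array([[np.cos(a),-np.sin(a)],[np.sin(a),np.cos(a)]])@l+q[:2]
f=lambda q:np.concatenate([T(q,l)-x for l,x in zip(loc,w)])
r=least_squares(f,[.52,-.26,.17]);print(r.x,(r.fun*1000).round(1))
q=r.x
def inv(p): return T([0,0,-q[2]],np.array(p)[:2]-q[:2])
for n,p,z in [('pivot',(398,88),.16),('knob',(377,358),.198),('gripL',(222,468),.164),('gripR',(388,440),.164),('pointerL',(216,290),.123),('pointerR',(292,277),.123),('bandL',(234,351),.123),('bandR',(268,347),.123),('tongueTop',(285,382),.123)]:
    x=ray(c,Z(p),z); print(n,x.round(4),inv(x).round(4))
for z,u in [(.139,T(q,(.11,-.088)))]: print(u)
E
```

```text
[ 0.52287427 -0.26622006  0.17984296] [-1.6  1.7 -0.4 -1.6  1.2  0.8  0.8 -0.9]
pivot [ 0.6478 -0.3351  0.16  ] [ 0.1105 -0.0902]
knob [ 0.5061 -0.313   0.198 ] [-0.0249 -0.043 ]
gripL [ 0.447  -0.2347  0.164 ] [-0.069   0.0446]
gripR [ 0.4605 -0.3227  0.164 ] [-0.0715 -0.0445]
pointerL [ 0.5389 -0.2363  0.123 ] [0.0211 0.0266]
pointerR [ 0.5455 -0.279   0.123 ] [ 0.02   -0.0167]
bandL [ 0.505  -0.2455  0.123 ] [-0.0139  0.0236]
bandR [ 0.5069 -0.2646  0.123 ] [-0.0154  0.0045]
tongueTop [ 0.4875 -0.2735  0.123 ] [-0.0361 -0.0008]
[ 0.64684117 -0.33312452]
```

```bash
cat >> h.py <<'E'
Q=np.array([.5229,-.2662,.18])
def T(l): 
    a=Q[2]; return np.array([[np.cos(a),-np.sin(a)],[np.sin(a),np.cos(a)]])@np.array(l)+Q[:2]
def inv(p):
    a=-Q[2]; return np.array([[np.cos(a),-np.sin(a)],[np.sin(a),np.cos(a)]])@(np.array(p)[:2]-Q[:2])
def state():
    o=arm.observe();M=R.from_quat(o['orientation']).as_matrix();return o,M
def go(xyz,yaw=None):
    o,M=state(); d=M.T@(np.array(xyz)-o['tcp_pos'])*100
    y=np.arctan2(M[1,1],M[0,1]); roll=0 if yaw is None else -((yaw-y+np.pi/2)%np.pi-np.pi/2)
    return d.round(2),round(roll,3)
def knob(th,dt=0,r=.144): # dt: tangential advance
    l=np.array([.11-r*np.cos(th)+dt*np.sin(th),-.088+r*np.sin(th)+dt*np.cos(th)]); return T(l), np.pi/2-th+Q[2]
E
python3 - <<'E'
from h import *
k,y=knob(.32); print(k,y, go([.45,-.15,.28],None), go([*k,.28],y))
E
```

```text
[ 0.50428631 -0.31299078] 1.4307963267948964 (array([-47.29, -66.29,  -3.17]), 0) (array([-56.46, -80.81,  -3.17]), np.float64(-0.102))
```

>>> step_arm(rows=[[1, -3.4, -4.8, -3, 0], [1, -6.8, -9.6, -3.5, 0], [1, -10.2, -14.4, -3.5, 0], [1, -13.6, -19.2, -3.5, 0], [1, -17, -24, -3.5, 0]])

```text
time_s: 1.78
tcp_pos: [0.2576, 0.3315, 0.2836]
orientation: [0.12, 0.993, 0.0, 0.0]
contact_force: [1.2, 1.5, 0.7]
opening: 0.0854
```

>>> step_arm(rows=[[1, -3.4, -4.8, 0, 0], [1, -6.8, -9.6, 0, 0], [1, -10.2, -14.4, 0, 0], [1, -13.6, -19.2, 0, 0], [1, -17, -24, 0, 0]])

```text
time_s: 2.4
tcp_pos: [0.366, 0.056, 0.284]
orientation: [0.12, 0.993, 0.001, 0.001]
contact_force: [0.9, 0.3, 0.4]
opening: 0.0855
```

```bash
python3 - <<'E'
from h import *
k,y=knob(.32); o,M=state(); print(o['time_s'],o['tcp_pos'],o['joint_positions'].round(2), go([*k,.28],y))
E
```

```text
2.4 [0.36596657 0.05598913 0.28400922] [ 0.12 -0.02  2.11  0.    1.05 -1.21] (array([-22.24, -32.53,   0.4 ]), np.float64(-0.101))
```

>>> step_arm(rows=[[1, -3.4, -4.9, 0, 0], [1, -6.8, -9.8, 0, -0.05], [1, -10.2, -14.7, 0, -0.1], [1, -13.6, -19.6, 0, -0.1], [1, -17, -24.5, 0, -0.1]])

```text
time_s: 3.02
tcp_pos: [0.4729, -0.2247, 0.2842]
orientation: [0.071, 0.997, 0.0, 0.001]
contact_force: [0.9, 0.7, 0.5]
opening: 0.0852
```

```bash
python3 - <<'E'
from h import *
k,y=knob(.32); o,M=state(); print(o['time_s'],o['tcp_pos'],o['joint_positions'].round(2), go([*k,.28],y))
c=shot('top','t1.png')
for r in arm.pinpoint('top','bar_knob')[:2]: print(r['confidence'],world(c,r['at']).round(4))
E
```

```text
3.025 [ 0.47294486 -0.22469369  0.28417772] [-0.47  0.23  1.82  0.    1.09 -1.9 ] (array([-4.35, -8.3 ,  0.42]), np.float64(-0.002))
0.67 [ 0.504  -0.3166  0.1764]
```

>>> step_arm(rows=[[1, -2.2, -4.2, 0.2, 0], [1, -4.35, -8.5, 0.4, 0], [1, -4.35, -8.5, 0.4, 0], [1, -4.35, -8.5, 4, 0], [1, -4.35, -8.5, 8, 0]])

```text
time_s: 3.75
tcp_pos: [0.5055, -0.3167, 0.2044]
orientation: [0.072, 0.997, -0.001, 0.003]
contact_force: [-0.2, 0.4, -0.8]
opening: 0.085
```

```bash
python3 - <<'E'
from h import *
k,y=knob(.32); o,M=state(); print(o['time_s'],o['tcp_pos'],o['contact_force'], go([*k,.182],y))
c=shot('top','t2.png');d=shot('scene','s2.png')
cv2.imwrite('pics/m2.png',np.hstack([cv2.resize(c['frame'][200:400,270:450,::-1],None,fx=2.2,fy=2.2),cv2.resize(d['frame'][180:380,225:405,::-1],None,fx=2.2,fy=2.2)]))
E
```

```text
3.75 [ 0.50553984 -0.31673521  0.20435617] [-0.21341522  0.42423582 -0.81039056] (array([0.19, 0.35, 2.23]), np.float64(-0.005))
```

View pics/m2.png

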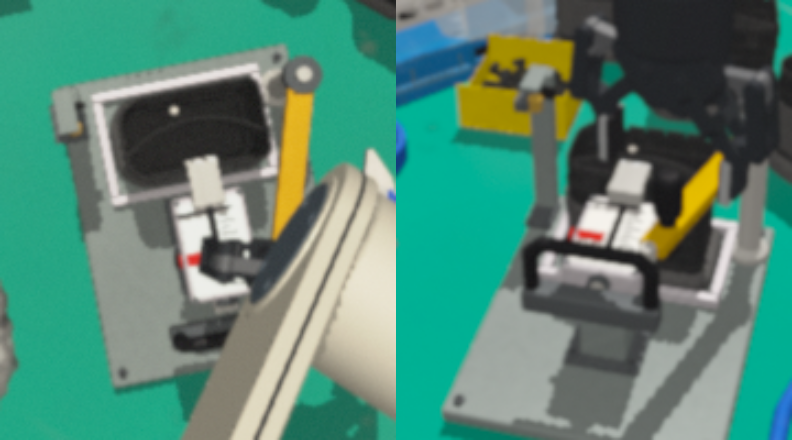

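Top view: the jaws straddle the bar; side view: the knob is between the fingers. Lower and narrow to a loose cage.

>>> step_arm(rows=[[1, 0, 0.1, 1.1, 0], [1, 0, 0.1, 2.2, 0], [0.4, 0, 0.1, 2.2, 0], [0.4, 0, 0.1, 2.2, 0], [0.4, 0, 0.1, 2.2, 0]])

```text
time_s: 4.47
tcp_pos: [0.5032, -0.3141, 0.1793]
orientation: [0.072, 0.997, 0.001, -0.001]
contact_force: [0.4, -0.1, -0.4]
opening: 0.0343
```

```bash
python3 - <<'E'
from h import *
o,M=state(); print(o['time_s'],o['tcp_pos'],o['contact_force'],o['opening'])
for th in np.arange(.32,1.6,.125):
    k,y=knob(th,.004); print(round(th,3),k.round(4),go([*k,.182],y))
E
```

```text
4.475 [ 0.50320345 -0.31410032  0.17928117] [ 0.35134193 -0.1208493  -0.39585319] 0.03425497583095878
0.32 [ 0.5048 -0.309 ] (array([-0.09,  0.53, -0.27]), np.float64(-0.004))
0.445 [ 0.509  -0.2915] (array([-0.24,  2.32, -0.27]), np.float64(0.121))
0.57 [ 0.5152 -0.2746] (array([-0.62,  4.08, -0.26]), np.float64(0.246))
0.695 [ 0.5235 -0.2587] (array([-1.21,  5.78, -0.26]), np.float64(0.371))
0.82 [ 0.5338 -0.2439] (array([-2.01,  7.39, -0.26]), np.float64(0.496))
0.945 [ 0.5458 -0.2305] (array([-3.01,  8.89, -0.25]), np.float64(0.621))
1.07 [ 0.5594 -0.2187] (array([-4.18, 10.25, -0.25]), np.float64(0.746))
1.195 [ 0.5743 -0.2086] (array([-5.52, 11.46, -0.25]), np.float64(0.871))
1.32 [ 0.5904 -0.2006] (array([-6.99, 12.49, -0.25]), np.float64(0.996))
1.445 [ 0.6073 -0.1946] (array([-8.58, 13.33, -0.25]), np.float64(1.121))
1.57 [ 0.6249 -0.1907] (array([-10.27,  13.96,  -0.25]), np.float64(1.246))
```

>>> step_arm(rows=[[0.4, -0.2, 2.3, -0.2, 0.12], [0.4, -0.6, 4.1, -0.2, 0.25], [0.4, -1.2, 5.8, -0.2, 0.37], [0.4, -2.0, 7.4, -0.2, 0.5], [0.4, -2.0, 7.4, -0.2, 0.5]])

```text
time_s: 5.1
tcp_pos: [0.5343, -0.2432, 0.1818]
orientation: [0.315, 0.949, 0.001, -0.001]
contact_force: [-0.3, -0.5, -0.4]
opening: 0.0341
```

```bash
python3 - <<'E'
from h import *
o,M=state(); print(o['time_s'],o['tcp_pos'],o['contact_force'],o['opening'])
c=shot('top','t3.png');d=shot('scene','s3.png')
cv2.imwrite('pics/m3.png',np.hstack([cv2.resize(c['frame'][200:400,270:450,::-1],None,fx=2.2,fy=2.2),cv2.resize(d['frame'][180:380,225:405,::-1],None,fx=2.2,fy=2.2)]))
for th in [.945,1.07,1.195,1.32,1.4,1.445,1.5,1.57]:
    k,y=knob(th,.004); print(round(th,3),k.round(4),go([*k,.182],y))
E
```

```text
5.1 [ 0.53429059 -0.24319202  0.18181962] [-0.26713886 -0.54301943 -0.38320803] 0.03414540050043798
0.945 [ 0.5458 -0.2305] (array([-0.17,  1.82, -0.03]), np.float64(0.124))
1.07 [ 0.5594 -0.2187] (array([-0.55,  3.58, -0.03]), np.float64(0.249))
1.195 [ 0.5743 -0.2086] (array([-1.15,  5.27, -0.03]), np.float64(0.374))
1.32 [ 0.5904 -0.2006] (array([-1.95,  6.88, -0.03]), np.float64(0.499))
1.4 [ 0.6011 -0.1965] (array([-2.57,  7.85, -0.03]), np.float64(0.579))
1.445 [ 0.6073 -0.1946] (array([-2.95,  8.38, -0.03]), np.float64(0.624))
1.5 [ 0.615  -0.1926] (array([-3.45,  9.  , -0.03]), np.float64(0.679))
1.57 [ 0.6249 -0.1907] (array([-4.13,  9.74, -0.03]), np.float64(0.749))
```

View pics/m3.png

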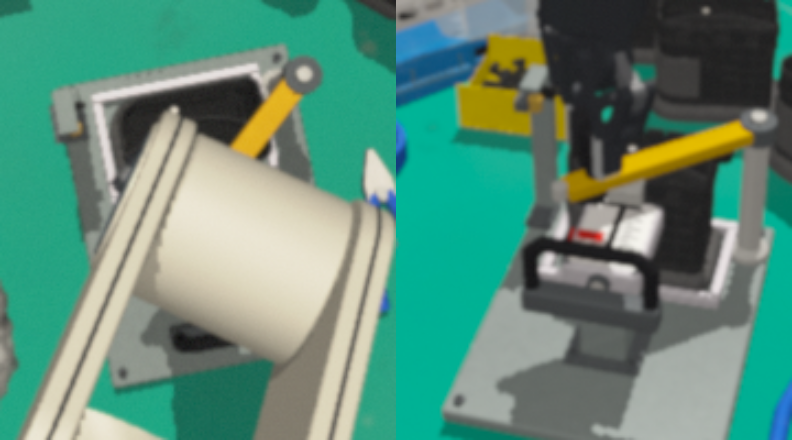

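Both pictures show the bar swung about half way, following the jaws. On to just before the catch.

>>> step_arm(rows=[[0.4, -0.2, 1.8, 0, 0.12], [0.4, -0.55, 3.6, 0, 0.25], [0.4, -1.15, 5.3, 0, 0.37], [0.4, -1.95, 6.9, 0, 0.5], [0.4, -2.6, 7.8, 0, 0.58]])

```text
time_s: 5.82
tcp_pos: [0.6012, -0.1975, 0.1816]
orientation: [0.574, 0.819, 0.001, -0.002]
contact_force: [-0.9, 0.2, 0.7]
opening: 0.0341
```

```bash
python3 - <<'E'
from h import *
o,M=state(); print(o['time_s'],o['tcp_pos'],o['contact_force'],o['opening'])
d=shot('scene','s4.png')
cv2.imwrite('pics/m4.png',cv2.resize(d['frame'][160:360,235:435,::-1],None,fx=2.5,fy=2.5))
for th in [1.4,1.445,1.5,1.57]:
    for dt in [.004,.008]:
        k,y=knob(th,dt); print(round(th,3),dt,go([*k,.182],y))
E
```

```text
5.825 [ 0.60116001 -0.19749404  0.18164901] [-0.90920777  0.23189681  0.66924006] 0.03414189681953577
1.4 0.004 (array([ 0.12, -0.08, -0.02]), np.float64(-0.005))
1.4 0.008 (array([ 0.12,  0.32, -0.02]), np.float64(-0.005))
1.445 0.004 (array([ 0.09,  0.56, -0.02]), np.float64(0.04))
1.445 0.008 (array([ 0.08,  0.96, -0.02]), np.float64(0.04))
1.5 0.004 (array([ 0.02,  1.35, -0.02]), np.float64(0.095))
1.5 0.008 (array([-0.02,  1.75, -0.02]), np.float64(0.095))
1.57 0.004 (array([-0.14,  2.35, -0.02]), np.float64(0.165))
1.57 0.008 (array([-0.21,  2.74, -0.02]), np.float64(0.165))
```

View pics/m4.png

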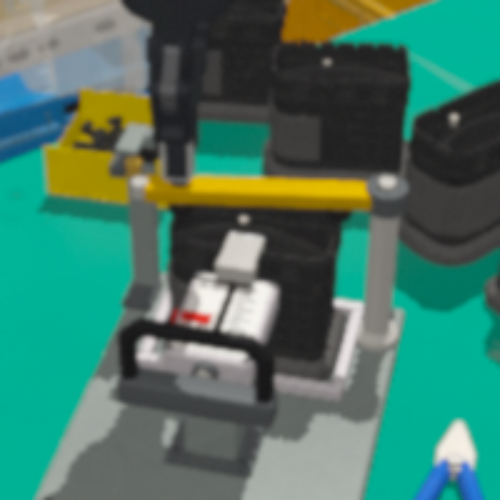

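>>> step_arm(rows=[[0.4, 0.1, 0.8, 0, 0.04], [0.4, 0, 1.5, 0, 0.09], [0.4, -0.1, 2.1, 0, 0.14], [0.4, -0.2, 2.5, 0, 0.16], [0.4, -0.2, 2.8, 0, 0.16]])

```text
time_s: 6.5
tcp_pos: [0.6265, -0.1912, 0.1814]
orientation: [0.638, 0.77, -0.002, -0.003]
contact_force: [-17.1, -9.0, 8.3]
opening: 0.0344
```

```bash
python3 - <<'E'
from h import *
o,M=state(); print(o['time_s'],o['tcp_pos'],o['contact_force'],o['opening'],inv(o['tcp_pos']))
d=shot('scene','s5.png')
cv2.imwrite('pics/m5.png',cv2.resize(d['frame'][160:360,235:435,::-1],None,fx=2.5,fy=2.5))
E
```

```text
6.5 [ 0.62653366 -0.19121813  0.18142132] [-17.05957806  -8.97999429   8.28210699] 0.03442083901900067 [0.1153833  0.05521695]
```

View pics/m5.png

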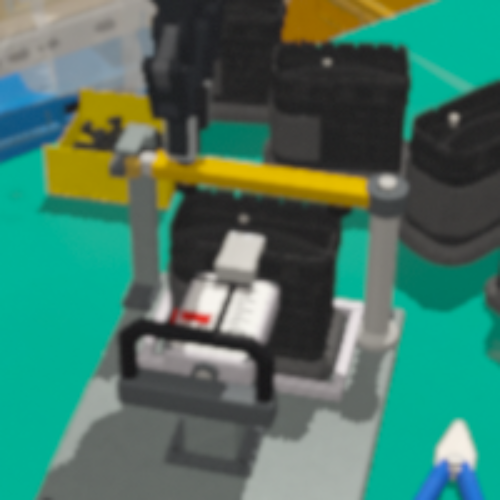

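>>> step_arm(rows=[[0.4, 0, 0.1, 0, 0], [0.4, 0, 0.2, 0, 0], [0.4, 0, 0.3, 0, 0], [0.4, 0, 0.3, 0, 0], [0.4, 0, 0.3, 0, 0]])

```text
time_s: 7.18
tcp_pos: [0.6265, -0.1916, 0.1812]
orientation: [0.637, 0.771, -0.004, -0.005]
contact_force: [-11.9, -3.5, 6.5]
opening: 0.0342
```

```bash
python3 - <<'E'
from h import *
o,M=state(); print(o['time_s'],o['tcp_pos'],o['contact_force'],o['opening'],inv(o['tcp_pos']))
E
```

```text
7.175 [ 0.62650999 -0.1916393   0.18116195] [-11.94181499  -3.50298723   6.50852388] 0.034178171217062105 [0.11528461 0.05480682]
```

>>> step_arm(rows=[[0.4, 0, -0.6, 0, 0], [0.4, 0, -0.6, -2, 0], [0.4, 0, -0.6, -5, 0], [0.6, 0, -0.6, -8, 0], [0.6, 0, -0.6, -10, 0]])

```text
time_s: 7.8
tcp_pos: [0.6232, -0.193, 0.2844]
orientation: [0.637, 0.771, -0.003, -0.004]
contact_force: [0.2, -0.5, -0.1]
opening: 0.0515
```

```bash
python3 - <<'E'
from h import *
o,M=state(); print(o['time_s'],o['tcp_pos'],o['contact_force'],o['opening'])
print(go([*T((-.0735,0)),.27],Q[2]),T((-.0735,0)))
E
```

```text
7.8 [ 0.62316323 -0.19298714  0.28436039] [ 0.17526789 -0.51774652 -0.09417648] 0.05151940192946713
(array([ -5.22, -18.57,   1.6 ]), np.float64(0.01)) [ 0.45058749 -0.27935867]
```

>>> step_arm(rows=[[0.6, -1.5, -5, 0, 0.01], [0.6, -3, -10, 0, 0.01], [0.6, -4.5, -15, 0, 0.01], [0.6, -5.2, -18.6, 0, 0.01], [0.6, -5.2, -18.6, 0, 0.01]])

```text
time_s: 8.43
tcp_pos: [0.4487, -0.28, 0.2868]
orientation: [0.642, 0.767, -0.003, -0.003]
contact_force: [0.4, 0.2, 0.6]
opening: 0.0511
```

```bash
python3 - <<'E'
from h import *
o,M=state(); print(o['time_s'],o['tcp_pos'],o['contact_force'],o['opening'],inv(o['tcp_pos']))
for cam in ['top','scene']:
    c=shot(cam,cam+'6.png')
    for q in ['bar_knob','bar_pivot','grip','pointer','band_mark']:
        for r in arm.pinpoint(cam,q)[:1]: w=world(c,r['at']);print(cam,q,round(r['confidence'],2),w.round(4),inv(w).round(4))
    if cam=='top': a=c
cv2.imwrite('pics/m6.png',np.hstack([cv2.resize(a['frame'][200:400,270:450,::-1],None,fx=2.2,fy=2.2),cv2.resize(c['frame'][180:380,225:405,::-1],None,fx=2.2,fy=2.2)]))
E
```

```text
8.425 [ 0.44872782 -0.27998051  0.2867767 ] [0.37370689 0.22041823 0.57181881] 0.05108679591076304 [-0.07544095 -0.00027885]
top bar_pivot 0.92 [ 0.6414 -0.3342  0.1388] [ 0.1045 -0.0882]
top grip 0.87 [ 0.4532 -0.2809  0.1561] [-0.0712 -0.002 ]
top pointer 0.67 [ 0.5409 -0.2655  0.1256] [ 0.0178 -0.0026]
top band_mark 0.57 [ 0.508  -0.2696  0.1213] [-0.0152 -0.0007]
scene bar_knob 0.88 [ 0.6219 -0.1936  0.1794] [0.1104 0.0537]
scene bar_pivot 0.61 [ 0.645  -0.3357  0.1385] [ 0.1077 -0.0902]
scene grip 0.96 [ 0.4461 -0.2812  0.1532] [-0.0782 -0.001 ]
scene pointer 0.65 [ 0.5411 -0.2629  0.1197] [ 0.0185 -0.    ]
scene band_mark 0.44 [ 0.5062 -0.2665  0.1212] [-0.0165  0.0027]
```

View pics/m6.png

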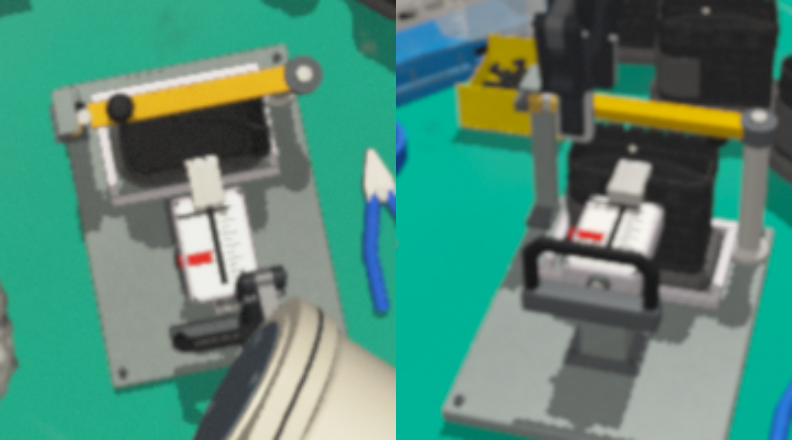

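>>> step_arm(rows=[[0.6, 0, 0.1, 5, -0.01], [0.6, 0, 0.1, 9, -0.01], [0.6, 0, 0.1, 11.5, -0.01], [0.6, 0, 0.1, 13, -0.01], [0.6, 0, 0.1, 13, -0.01]])

```text
time_s: 9.65
tcp_pos: [0.45, -0.2786, 0.1552]
orientation: [0.637, 0.771, -0.003, -0.004]
contact_force: [-0.1, -0.0, 0.9]
opening: 0.0509
```

```bash
python3 - <<'E'
from h import *
o,M=state(); print(o['time_s'],o['tcp_pos'],o['contact_force'],o['opening'],inv(o['tcp_pos']))
c=shot('scene','s7.png')
cv2.imwrite('pics/m7.png',cv2.resize(c['frame'][180:380,225:405,::-1],None,fx=2.7,fy=2.7))
E
```

```text
9.65 [ 0.45004179 -0.27864002  0.15519694] [-0.05983196 -0.01931529  0.91540573] 0.05092398165862295 [-0.07390822  0.00080474]
```

View pics/m7.png

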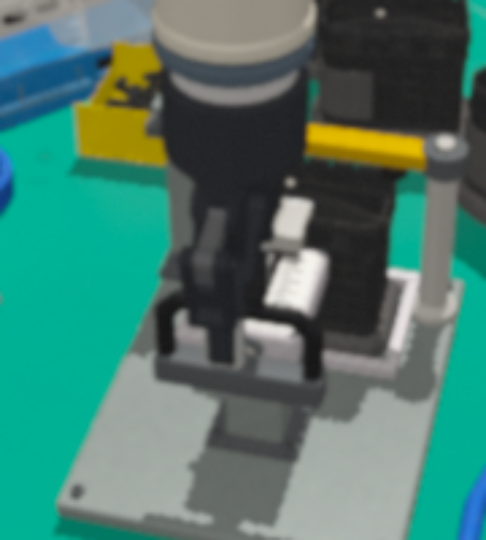

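The picture shows the fingers one before and one behind the bow, in its middle. Close.

>>> step_arm(rows=[[0, 0, 0, 0, 0], [0, 0, 0, 0, 0], [0, 0, 0, 0, 0], [0, 0, 0, 0, 0], [0, 0, 0, 0, 0]])

```text
time_s: 10.32
tcp_pos: [0.4488, -0.2797, 0.1572]
orientation: [0.636, 0.771, -0.004, -0.004]
contact_force: [-11.1, -4.4, 11.2]
opening: 0.0098
```

```bash
python3 - <<'E'
from h import *
o,M=state(); print(o['time_s'],o['tcp_pos'],o['contact_force'],o['opening'],inv(o['tcp_pos']),go([*(o['tcp_pos'][:2]-0.02*np.array([np.cos(.18),np.sin(.18)])),.1552],.18))
E
```

```text
10.325 [ 0.44879917 -0.27972634  0.15721195] [-11.0502252   -4.37356998  11.15482083] 0.009777062923758576 [-7.53252484e-02 -4.15672245e-05] (array([ 0.02, -2.  ,  0.23]), np.float64(0.011))
```

>>> step_arm(rows=[[0, 0, -0.4, 0, 0], [0, 0, -0.8, 0, 0], [0, 0, -1.2, 0, 0], [0, 0, -1.6, 0, 0], [0, 0, -1.6, 0, 0]])

```text
time_s: 10.95
tcp_pos: [0.4331, -0.2827, 0.1574]
orientation: [0.636, 0.771, -0.004, -0.004]
contact_force: [2.2, 1.5, -4.9]
opening: 0.0102
```

```bash
cat > look.py <<'E'
from h import *
import sys
n=sys.argv[1]
o,M=state(); print(o['time_s'],o['tcp_pos'],o['contact_force'],o['opening'],inv(o['tcp_pos']))
ims=[]
for cam in ['top','scene']:
    c=shot(cam,cam+n+'.png')
    for q in ['pointer','band_mark','grip']:
        for r in arm.pinpoint(cam,q)[:1]: w=world(c,r['at']);print(cam,q,round(r['confidence'],2),inv(w).round(4))
    u=proj(c,[*T((-.01,0)),.123]).astype(int); s=50 if cam=='top' else 65
    ims.append(cv2.resize(c['frame'][u[1]-s:u[1]+s,u[0]-s:u[0]+s,::-1],(400,400),interpolation=cv2.INTER_CUBIC))
cv2.imwrite('pics/m'+n+'.png',np.hstack(ims))
E
python3 look.py 8
```

```text
10.95 [ 0.43306233 -0.2826639   0.15738884] [ 2.22303918  1.46558875 -4.933894  ] 0.010244797395653116 [-0.09133375 -0.0001143 ]
top pointer 0.5 [ 0.0045 -0.0035]
top band_mark 0.39 [-0.0181 -0.004 ]
top grip 0.71 [0.1097 0.054 ]
scene pointer 0.64 [ 0.002 -0.001]
scene band_mark 0.45 [-0.0012 -0.0014]
scene grip 0.61 [-0.0942  0.0014]
```

View pics/m8.png

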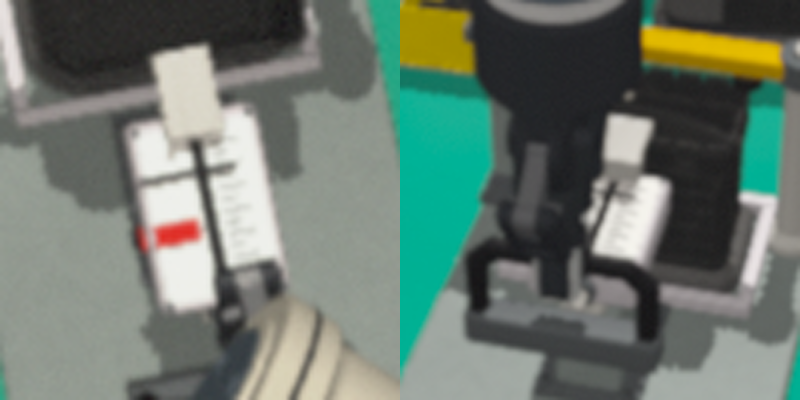

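```bash
cat > meas.py <<'E'
from h import *
import sys
n=sys.argv[1]; v=list(map(float,sys.argv[2:]))
c=arm.read_camera('top'); u=proj(c,[*T((-.01,0)),.123]).astype(int)-50
for i in range(0,len(v),2):
    p=np.array(v[i:i+2]); print(p,inv(ray(c,(p+.5)/4-.5+u,.123)).round(4))
E
python3 meas.py 8 140 182 232 165 172 236 152 239 195 233
```

```text
[140. 182.] [0.0053 0.0258]
[232. 165.] [ 0.0048 -0.0148]
[172. 236.] [-0.02    0.0169]
[152. 239.] [-0.0196  0.0256]
[195. 233.] [-0.0207  0.0069]
```

>>> step_arm(rows=[[0, 0, -0.5, 0, 0], [0, 0, -1.0, 0, 0], [0, 0, -1.5, 0, 0], [0, 0, -2.0, 0, 0], [0, 0, -2.0, 0, 0]])

```text
time_s: 12.02
tcp_pos: [0.4139, -0.2861, 0.1574]
orientation: [0.637, 0.771, -0.004, -0.004]
contact_force: [7.5, 4.7, -9.2]
opening: 0.0099
```

```bash
python3 look.py 9
```

```text
12.025 [ 0.41388285 -0.28613992  0.15742145] [ 7.45273945  4.68401653 -9.15051201] 0.009893358195468886 [-1.10825672e-01 -1.00466704e-04]
top band_mark 0.46 [-0.0213 -0.0022]
top grip 0.88 [-0.1071 -0.0008]
scene pointer 0.78 [-0.02    0.0005]
scene grip 0.84 [-0.1151  0.0016]
```

View pics/m9.png

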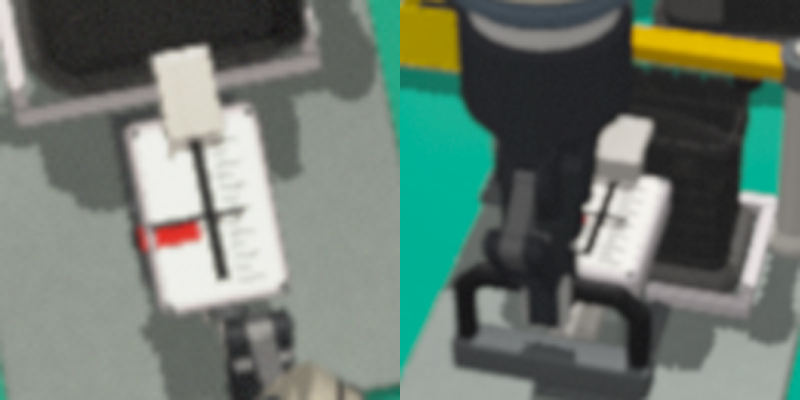

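>>> step_arm(rows=[[0, 0, -0.2, 0, 0], [0, 0, -0.4, 0, 0], [0, 0, -0.5, 0, 0], [0, 0, -0.5, 0, 0], [0, 0, -0.5, 0, 0]])

```text
time_s: 13.05
tcp_pos: [0.4102, -0.2868, 0.1574]
orientation: [0.637, 0.771, -0.003, -0.004]
contact_force: [8.8, 5.4, -7.4]
opening: 0.01
```

```bash
python3 look.py 10; python3 - <<'E'
from h import *
im=cv2.imread('pics/top10.png'); c=arm.read_camera('top');u=proj(c,[*T((-.015,.01)),.123]).astype(int);print(u)
cv2.imwrite('pics/z10.png',cv2.resize(im[u[1]-30:u[1]+30,u[0]-30:u[0]+30],(600,600),interpolation=cv2.INTER_CUBIC))
E
```

```text
13.05 [ 0.41016476 -0.28677824  0.15739441] [ 8.76008039  5.42638085 -7.4405612 ] 0.009959038866407713 [-1.14597973e-01 -6.28301092e-05]
top pointer 0.74 [0.1799 0.2965]
top band_mark 0.6 [-0.0196 -0.0037]
top grip 0.65 [-0.1083 -0.0025]
scene grip 0.81 [-0.1169 -0.0006]
[362 316]
```

View pics/z10.png

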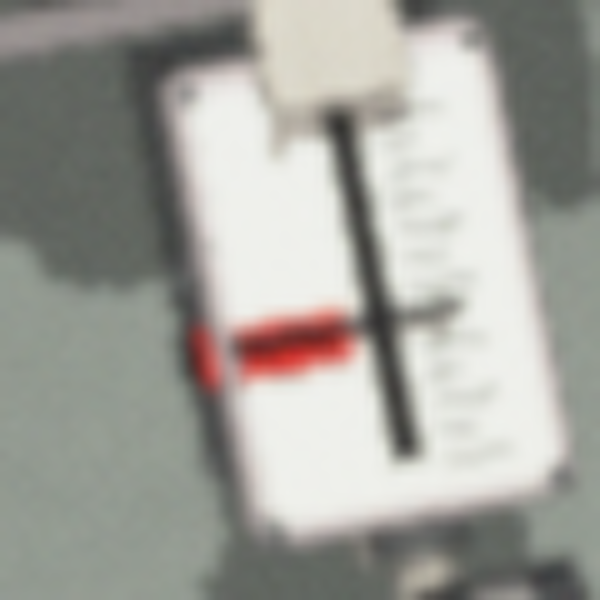

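>>> step_arm(rows=[[0, 0, -0.15, 0, 0], [0, 0, -0.25, 0, 0], [0, 0, -0.25, 0, 0], [0, 0, -0.25, 0, 0], [0, 0, -0.25, 0, 0]])

```text
time_s: 14.12
tcp_pos: [0.4088, -0.287, 0.1574]
orientation: [0.637, 0.771, -0.002, -0.003]
contact_force: [8.7, 5.5, -6.9]
opening: 0.01
```

```bash
python3 look.py 11; python3 - <<'E'
from h import *
im=cv2.imread('pics/top11.png'); u=(362,316)
a=cv2.resize(im[u[1]-30:u[1]+30,u[0]-30:u[0]+30],(500,500),interpolation=cv2.INTER_CUBIC)
b=cv2.imread('pics/scene11.png')[180:380,225:345];cv2.imwrite('pics/z11.png',np.hstack([a,cv2.resize(b,(300,500))]))
E
```

```text
14.125 [ 0.40882337 -0.28704739  0.15741319] [ 8.68604939  5.49487325 -6.87950102] 0.009957727025917282 [-1.15965873e-01 -8.74794126e-05]
top pointer 0.79 [-0.0222 -0.0015]
top band_mark 0.4 [-0.0201 -0.0054]
top grip 0.97 [-0.1108 -0.0019]
scene pointer 0.7 [-0.0246 -0.0004]
scene grip 0.63 [-0.117  -0.0013]
```

View pics/z11.png

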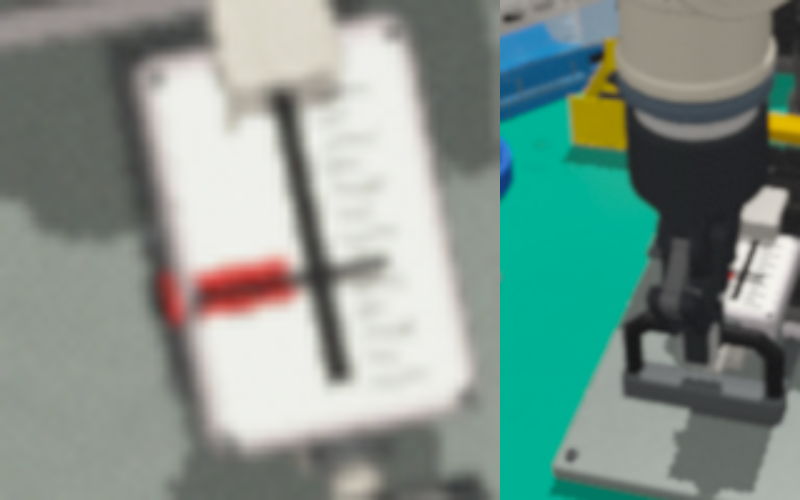

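View pics/top11.png

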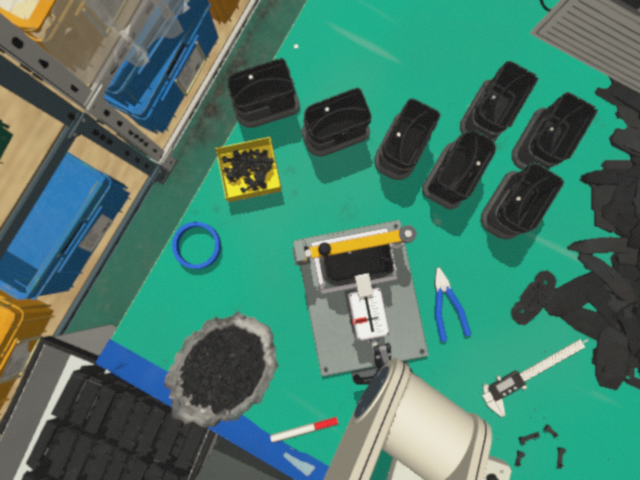

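```bash
python3 - <<'E'
from h import *
o=arm.observe(); print(o['time_s'],o['tcp_pos'],o['contact_force'],abs(o['qvel']).max())
print(arm.sign_off())
E
```

```text
14.525 [ 0.40878157 -0.28704282  0.15741608] [ 7.9816763   4.46092498 -7.09142559] 0.0009562768830604531
the job is handed in; nothing more can be done
None
```

The job is handed in at 14.5 s, with the handle still gripped and the pull held. `sign_off` gave no verdict.

**What I did:** I caged the knob loosely in the jaws and swung the bar round to its stop. It moved no further when pushed again and stayed across the duct when released. I then pinched the bow handle and drew it about 41 mm: roughly 5 mm of gauge slack, then about 35 mm out of the gauge.

**Last checks:**
- **Pointer:** the last top picture shows it in the middle of the red band. I judged its position from the picture, to about 1 mm.
- **Pull:** the wrist reads about 9 N along the pull, and the arm is at rest. The finger force on the handle and the hook force on the duct were not measured directly.
- **Rest of the scene:** the bar lies across the duct at its catch, the duct looks upright, and the pliers, tape and bin look unmoved.

**Disagreements:**
- The networks' pointer and band points scattered by several millimetres. One `band_mark` and one `pointer` reading were clearly wrong, so I used the picture instead.
- The fingers read 10 mm open on the 12 mm bow bar.
- A vertical force of about 7 N remains on the tool from the pinch.

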